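# Hang the slide basket to drain and hold the bath lid open

### The arm

A 7-joint arm with a two-finger parallel gripper is mounted at the origin on the work surface. World frame = base frame: x ahead of the robot, y to its left, z up, the work surface at z = 0. Lengths are in m, angles in rad, forces in N, time in s.
With the tool pointing down it reaches from about 0.425 to 0.875 m from the base axis. Payload 4.7 kg.
Tool frame: the origin (TCP) lies at the very end of the fingers, on their centre line; the grasp point (between the pads) lies 19 mm behind it; z points along the fingers, y is the line along which they close (so a half turn about z gives the same grasp; the last joint's range is limited). The gripper opens to 87 mm and grips with 3 to 60 N. Pads are 19 mm wide; open, the fingers measure 117 mm over their backs; the gripper's body (75 mm by 190 mm) begins 51 mm behind the grasp point.
Start: joints at [1.333, 0.321, -0.07, 1.45, 0.023, 1.371, -0.057], TCP at [0.162, -0.63, 0.223] pointing down, gripper open.
Joint ranges: [-2.86, 2.86], [-0.3, 2.09], [-1.38, 1.24], [0.06, 2.45], [-1.56, 4.7], [0.09, 2.05], [-2.69, 2.69]. Speed limits (rad/s): [2.57, 2.57, 3.14, 3.14, 3.14, 3.14, 3.14].

### API

Orientations are given as a rotation vector (axis times angle).
In Python, from bench import ctrl, get_image, job gives the robot as it stands.
- The arm moves only by the shell command python3 -m crank 'ROWS' [FORCE]. ROWS is JSON, a list that holds one entry, the list of rows, each a list of 5 numbers: the shift along the tool's x, y, z in mm, then the turn about the tool's z in rad, then the closure, from -1 (fully open) to 1 (shut), so that 0 is half open. A call has 1 to 10 rows; each row shifts and turns the commanded pose from where the row before left it, along the tool's axes as they then stand; what a row does not reach is not made up. A row lasts 1/12 s, in which the tool goes at most 41.7 mm and 7.16 degrees, less where a joint would pass 70% of its speed; a pose out of reach is approached as far as the arm can. A call with a gripper value outside its range is refused whole. The fingers move at their own pace and stop on an object; FORCE is the grip in N (left out, the last holds). Time passes only in rows, so rows that do not move let the fingers close. It gives the time, the measured TCP pose, the force, the opening and the grip force at its end, in the units of the state.
- ctrl.get_state(): the state, without advancing time (a new reading comes with each control period).
- get_image(name): name is "scene" or "top" or "wrist"; returns a dict with "pixels" (384x512x3 uint8, red, green, blue), "fx", "fy", "cx", "cy" (pixels), "T" (4x4, takes a point from camera to world coordinates); the wrist camera has in their place "T_tool_cam" (4x4, takes a point from camera to tool coordinates, whose origin is the TCP and whose axes are the flange's). Camera axes: x right, y down, z forward; pixel columns grow to the right and rows downward; lengths in m; the calibration is good to about 2 mm. The wrist camera is an equidistant fisheye: a pixel r from the principal point sees the ray r / f radians off the axis. A picture is of the moment at which its call begins: read the wrist's pose just before it. There is no depth.
- job.close_job(): hands the job in; it is judged then, once.
The state is a dict: "time": time; "joint_positions": joint angles; "qd": joint speeds; "joint_torque": joint torques, N m; "position": TCP position; "tool_rot": TCP orientation; "ft_force": force on the tool from outside, world axes, zero at the start; "torque": the same for the moment, N m; "grip_width": opening from 0.0 (shut) to 1.0 (fully open); "grip_force": force on a finger pad.
Only numpy, scipy, OpenCV 4.12 (cv2) and the standard library are available. Lean on these libraries where they do the work, as an engineer would, in place of code of your own. Each camera call takes 0.05 s, during which the arm holds its last target. There are 200 camera calls.

### The job

Hang the wire slide basket by its handle on the drip stand, the handle bar resting in the dip of both prongs of the hook, and let go of it so that it hangs free. Then raise the lid of the ultrasonic bath by its bar handle to 60 degrees from closed (a few degrees either way will do) and hold it there so that a colleague can look into the tank: the lid falls if let go, so finish while still holding it steady at that angle. Leave everything else on the table where it stands.

Things in the scene. Friction and masses are not known exactly. Their poses are not given: they have to be found in the camera images.
- basket_bar (a point): Middle of the basket's handle bar, the place to grip. The handle is a rigid upright arch of 8 mm round steel: two legs 116 mm apart and a level bar along the basket's y between them, centred 135 mm above the basket's underside. Between the basket's rim and the bar it is open (86 mm). Axes as the basket's.
- basket: Loose steel wire slide basket, 80 (x) x 120 (y) mm, rim 45 mm above its underside, about 0.25 kg, glass slides inside; origin at the centre of its underside, z up, y along the handle bar, whose legs stand at the two y ends. It starts standing on the table.
- stand: Drip stand fixed to the table; origin on the table below the hook's seat, x from the hook's open tips to the post, z up. White base 160 x 130 mm (x -45 to 115), drip tray on it 24 mm high. Post 14 mm thick at x = 85 mm, 215 mm high, nothing above. Its hook: two parallel 8 mm steel prongs at y = -38 and +38 mm, from a crossbar at the post out to upturned tips at x = -28 mm.
- hook_seat (a point): Where the middle of the hung bar comes to rest: midway between the prongs, 210 mm above the table, at the middle of a shallow dip in each prong (the rod's top there is 4 mm below this point). The tips, at x = -28 mm, rise to 20 mm above this point; behind the dip (x 20 to 85) the rods' top is 6 mm above it. Axes as the stand's.
- bath_lid (a joint): Angle of the ultrasonic bath's lid: 0 closed, grows as it opens, 1.047 rad = 60 degrees; stop at 1.75. The lid (6 mm grey plate 154 x 184 mm, about 0.35 kg) is free on its hinge and falls shut when let go below about 1.45 rad; past 1.5 it falls over backwards.
- lid_handle (a point): Middle of the lid's handle bar: round steel, 10 mm thick, along y, 100 mm between its legs, centred 40 mm above the lid's top face. Moves with the lid, axes as the lid's. Closed, it lies 125 mm to the -x side of the hinge line and 46 mm above it. The bar can turn between the fingers, so a gripper can keep pointing down while the lid swings.
- lid_hinge (a point): Middle of the lid's hinge line, which runs along this point's y on the upper rear edge of the bath, 115 mm above the table. Axes as the bath's: x from its front (towards the robot) to its rear, z up. The lid swings about +y: its front edge rises and moves to the rear.
- bath: Ultrasonic bath, a steel box 150 (x) x 180 (y) x 115 mm high, fixed to the table, white panel with two black knobs on its front (-x); origin at the centre of its underside. Its hinged lid has a bar handle near the front edge.
- dropper_a: Bystander: glass dropper bottle with red rubber top, 54 dia x 117 tall mm; origin at the centre of its underside.
- dropper_b: Bystander: smaller glass dropper bottle with red top, 43 dia x 103 tall mm; origin at the centre of its underside.
- canister_a: Bystander: black objective canister with pale clear cap, 34 dia x 55 tall mm; origin at the centre of its underside.
- canister_b: Bystander: second black objective canister with pale clear cap, 34 dia x 55 tall mm; origin at the centre of its underside.
- cover_block: Bystander: pale glass block, 30 x 30 x 22 mm; origin at the centre of its underside.
- slide_box: Bystander: small open cardboard box of slides, 80 x 60 x 30 mm; origin at the centre of its underside.
- rock: Bystander: grey rock sample, 72 dia x 36 tall mm; origin at the centre of its underside.
There are look-alikes about, which are no part of the job. What is shaped like the stand but turquoise is not meant.

How it is judged:
By the outcome, as a careful person would: the job done as asked, in the order asked, and still so for the second after the job is handed in, while the arm keeps its last pose, push and grip.
It also fails if it takes over 64 s, if anything falls off the work surface, if the arm or the gripper's body presses on something with over 40 N, if the wrist force passes 120 N, or if a joint passes its speed limit or range.

## Working session

There is one attempt and no reset: what is moved stays moved. The work goes in short steps, Python scripts to look and compute and a shell command to move; the robot and the scene stay as the last step left them, time stands still between calls to the robot, and variables do not carry over. Pictures are saved under pics/ and viewed, at most 10 in all, crops included, and the job is handed in when it is done.

```bash
mkdir -p pics; ls; cat > h.py <<'E'
from bench import ctrl,get_image,job
import numpy as np,cv2
from scipy.spatial.transform import Rotation as R
def snap(n,f):
    d=get_image(n); cv2.imwrite('pics/'+f,cv2.cvtColor(d['pixels'],cv2.COLOR_RGB2BGR)); return d
def ray(d,u,v):
    T=np.array(d['T']); r=T[:3,:3]@np.array([(u-d['cx'])/d['fx'],(v-d['cy'])/d['fy'],1]); return T[:3,3],r/np.linalg.norm(r)
def plane(d,u,v,z):
    o,r=ray(d,u,v); return o+r*(z-o[2])/r[2]
def proj(d,p):
    T=np.array(d['T']); c=T[:3,:3].T@(np.array(p)-T[:3,3]); return d['fx']*c[0]/c[2]+d['cx'],d['fy']*c[1]/c[2]+d['cy']
E
python3 - <<'E'
from h import *
import pickle
a=snap('scene','s1.png');b=snap('top','t1.png');pickle.dump((a,b),open('v.pkl','wb'))
for d in(a,b):print(np.round(d['T'],3),d['fx'],d['fy'],d['cx'],d['cy'])
s=ctrl.get_state();print(s)
im=cv2.imread('pics/t1.png');cv2.imwrite('pics/t1b.png',cv2.resize(im,(800,600),interpolation=cv2.INTER_CUBIC))
im=cv2.imread('pics/s1.png');cv2.imwrite('pics/s1b.png',cv2.resize(im,(800,600),interpolation=cv2.INTER_CUBIC))
E
```

```text
pics
[[ 0.447  0.637 -0.628  1.183]
 [ 0.894 -0.306  0.327 -0.349]
 [ 0.016 -0.708 -0.706  0.935]
 [ 0.     0.     0.     1.   ]] 367.2189320801761 367.2189320801761 261.17014587730966 192.41385730898983
[[-6.000e-03 -9.870e-01  1.630e-01  2.370e-01]
 [-1.000e+00  6.000e-03 -0.000e+00  2.200e-02]
 [-1.000e-03 -1.630e-01 -9.870e-01  1.704e+00]
 [ 0.000e+00  0.000e+00  0.000e+00  1.000e+00]] 455.2270783960334 455.2270783960334 257.34711467525267 187.27584160870427
{'time': 0.1, 'joint_positions': array([ 1.33311545,  0.32175861, -0.0700816 ,  1.45154438,  0.02258973,
        1.37076599, -0.05689072]), 'qd': array([ 2.01135750e-06, -1.96287379e-03, -1.14488540e-03, -3.50680548e-03,
        2.07924897e-04,  1.40502974e-03,  1.02572945e-03]), 'joint_torque': array([-3.89035122e-04, -4.92571771e+01, -4.05974854e-01, -3.13399458e+01,
       -6.40939688e-02,  3.95069481e-02,  7.56827944e-05]), 'position': array([ 0.16176971, -0.62905205,  0.22156884]), 'tool_rot': array([-3.11507372e+00, -3.94293436e-01,  4.60034074e-04]), 'ft_force': array([-0.06943152,  0.43529723, -1.07709065]), 'torque': array([0.00375032, 0.03160579, 0.04184272]), 'grip_force': 0.0, 'grip_width': 1.0013715232430018}
```

View pics/t1b.png

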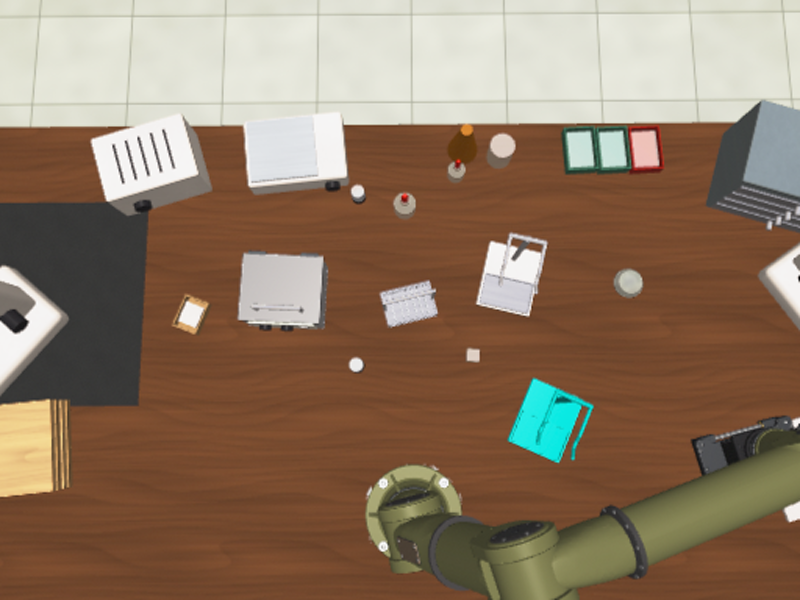

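View pics/s1b.png

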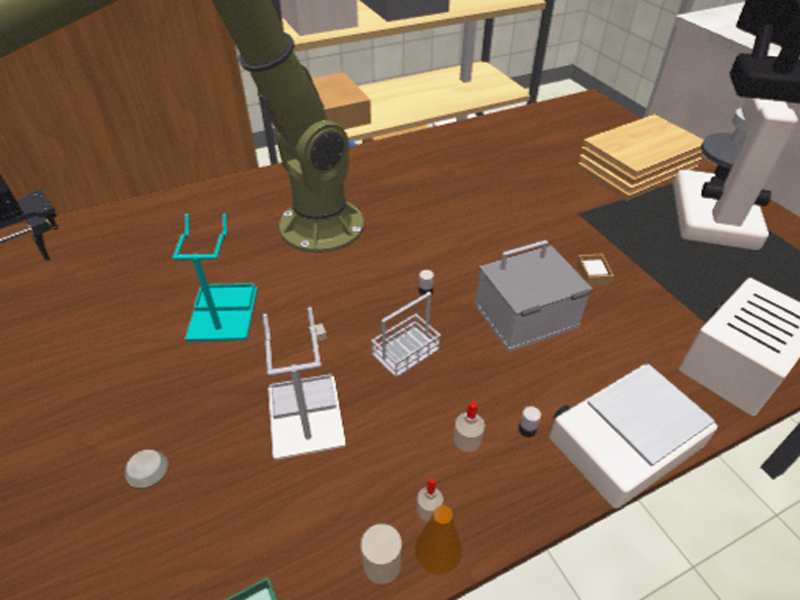

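In the top picture (800x600 scale), the basket is at (408,303), the white stand at (513,278), the bath at (282,290) and the turquoise stand at (550,420). There are two stand-shaped candidates. The white one at (513,278) fits the "white base" description, and the turquoise one is explicitly not meant. I'll confirm this in one enlarged crop.

```bash
python3 - <<'E'
import cv2,numpy as np
t=cv2.imread('pics/t1.png');s=cv2.imread('pics/s1.png')
a=cv2.resize(t[140:215,150:350],None,fx=4,fy=4,interpolation=cv2.INTER_CUBIC)
b=cv2.resize(s[150:300,155:387],None,fx=2,fy=2,interpolation=cv2.INTER_CUBIC)
b=cv2.copyMakeBorder(b,0,0,0,800-b.shape[1],0)
cv2.imwrite('pics/c1.png',np.vstack([a,b]))
c=cv2.resize(s[150:295,160:395],(800,494),interpolation=cv2.INTER_CUBIC);cv2.imwrite('pics/c2.png',c)
E
```

```text
(no output)
```

View pics/c1.png

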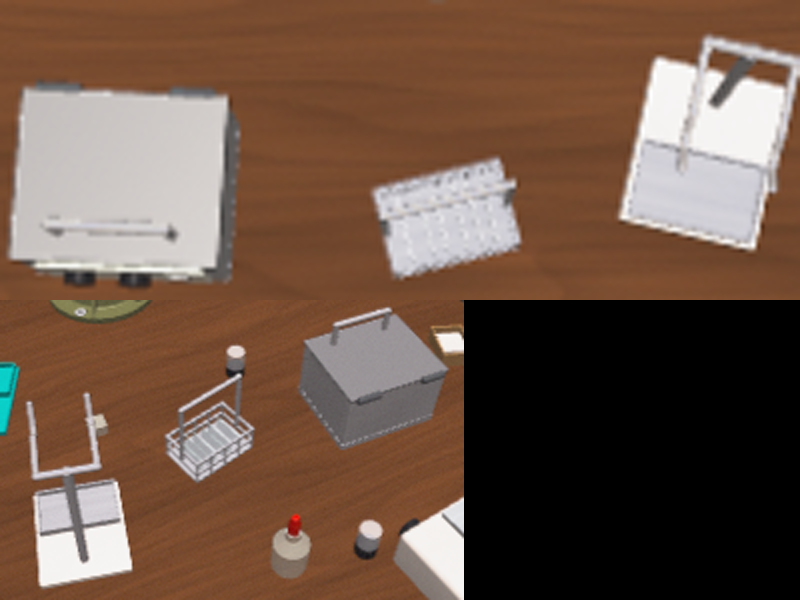

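View pics/c2.png

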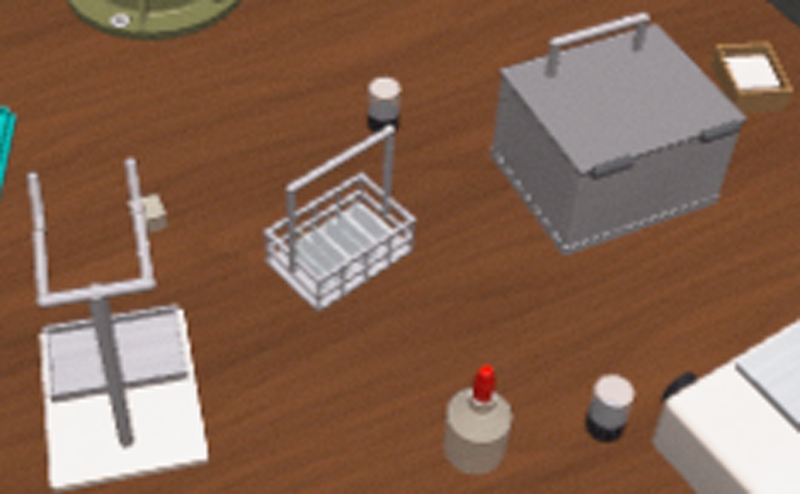

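The crops confirm the white-based stand. Its prong tips point towards the robot at c2 (33,177) and (131,162), with the crossbar ends at (42,298) and (152,284). The basket bar runs (291,187)–(390,130) and the lid handle (553,45)–(645,18). I'll triangulate these next.

```bash
python3 - <<'E'
from h import *
import pickle
a,b=pickle.load(open('v.pkl','rb'))
T=lambda x,y:(150+x/4-.4,140+y/4-.4)
S=lambda x,y:(160+x/3.404-.4,150+y/3.407-.4)
def P(n,z,t=None,s=None):
    if t: print(n,'top',np.round(plane(b,*T(*t),z),4))
    if s: print(n,'scn',np.round(plane(a,*S(*s),z),4))
    if t and s:
        o1,r1=ray(b,*T(*t));o2,r2=ray(a,*S(*s))
        A=np.c_[r1,-r2];k=np.linalg.lstsq(A,o2-o1,rcond=None)[0];p,q=o1+k[0]*r1,o2+k[1]*r2
        print(n,'tri',np.round((p+q)/2,4),np.round(np.linalg.norm(p-q),4))
P('bar L',.135,(380,216),(390,130))
P('bar R',.135,(514,184),(291,187))
P('lid L',.161,(45,226),(645,18))
P('lid R',.161,(175,233),(553,45))
P('cross L',.212,(707,42),(152,284))
P('cross R',.212,(803,62),(42,298))
P('tip L',.228,(683,168),(131,160))
P('tip R',.228,(771,188),(33,175))
for c in [(655,60),(790,90),(757,246),(622,216)]: P('base',.01,c)
for c in [(22,88),(228,96),(218,274),(10,262)]: P('lid',.121,c)
E
```

```text
bar L top [0.4745 0.066  0.135 ]
bar L scn [0.47   0.0674 0.135 ]
bar L tri [0.4737 0.0656 0.1391] 0.0006
bar R top [ 0.5021 -0.0511  0.135 ]
bar R scn [ 0.4957 -0.0446  0.135 ]
bar R tri [ 0.5015 -0.0491  0.1425] 0.0036
lid L top [0.4636 0.3522 0.161 ]
lid L scn [0.4622 0.3545 0.161 ]
lid L tri [0.4637 0.3523 0.1627] 0.0012
lid R top [0.4569 0.2407 0.161 ]
lid R scn [0.4576 0.2498 0.161 ]
lid R tri [0.4586 0.2439 0.1635] 0.008
cross L top [ 0.6093 -0.2116  0.212 ]
cross L scn [ 0.6062 -0.2069  0.212 ]
cross L tri [ 0.6088 -0.2093  0.2161] 0.0035
cross R top [ 0.5915 -0.2918  0.212 ]
cross R scn [ 0.5837 -0.2832  0.212 ]
cross R tri [ 0.5901 -0.2869  0.2211] 0.006
tip L top [ 0.4989 -0.1861  0.228 ]
tip L scn [ 0.4943 -0.1814  0.228 ]
tip L tri [ 0.4985 -0.184   0.2328] 0.003
tip R top [ 0.4817 -0.2579  0.228 ]
tip R scn [ 0.4769 -0.2555  0.228 ]
tip R tri [ 0.4811 -0.2566  0.2325] 0.001
base top [ 0.6424 -0.193   0.01  ]
base top [ 0.6123 -0.3207  0.01  ]
base top [ 0.4628 -0.2841  0.01  ]
base top [ 0.4921 -0.1581  0.01  ]
lid top [0.5937 0.3848 0.121 ]
lid top [0.5853 0.2014 0.121 ]
lid top [0.4262 0.2082 0.121 ]
lid top [0.4378 0.3905 0.121 ]
```

The measurements are consistent with the given sizes:

| Item | Position (m) | Yaw | Size check |
|---|---|---|---|
| Basket bar | (0.487, 0.008) | about 13° | |
| Hook seat | (0.518, -0.229) | about -13° | tip to crossbar 113 mm, as given |
| Lid handle | (0.460, 0.298) | about -2.5° | |

I'll lift and turn first.

```bash
cat >> h.py <<'E'
def go(x,y,z,yaw):
    # yaw (deg) of tool y axis in world; prints remaining shift in the tool's axes (after the turn)
    s=ctrl.get_state();M=R.from_rotvec(s['tool_rot']).as_matrix()
    cur=np.degrees(np.arctan2(M[1,1],M[0,1]));dy=(yaw-cur+180)%360-180
    N=R.from_euler('z',dy,degrees=True).as_matrix()@M
    d=np.array([x,y,z])-s['position']
    print('t',round(s['time'],2),'pos',np.round(s['position'],4),'yaw',round(cur,2),'tilt',np.round(np.degrees(np.arccos(-M[2,2])),2),'F',np.round(s['ft_force'],1),'w',round(s['grip_width'],3),'gf',round(s['grip_force'],1))
    print('turn',round(-np.radians(dy),4),'shift after turn mm',np.round(N.T@d*1000,1),' now-axes',np.round(M.T@d*1000,1))
E
R=$(python3 -m crank '[[[0,0,-13,-0.12,-1],[0,0,-13,-0.12,-1],[0,0,-13,-0.12,-1],[0,0,-13,-0.12,-1],[0,0,-13,-0.12,-1],[0,0,-13,-0.12,-1],[0,0,-13,-0.12,-1],[0,0,-13,-0.12,-1],[0,0,-13,-0.12,-1],[0,0,-13,-0.12,-1]]]'); echo "$R"
python3 -m crank '[[[0,0,0,-0.12,-1],[0,0,0,-0.12,-1],[0,0,0,-0.11,-1],[0,0,0,0,-1]]]'
python3 -c "
from h import *
go(.487,.008,.30,13)"
```

```text
time: 0.93
position: [0.1618, -0.6293, 0.3526]
tool_rot: [-2.343, -2.092, -0.001]
ft_force: [-0.1, -1.5, 0.7]
grip_width: 1.003
grip_force: 0.0
time: 1.27
position: [0.1618, -0.6294, 0.352]
tool_rot: [-1.947, -2.465, -0.001]
ft_force: [0.5, 0.7, -0.0]
grip_width: 1.0
grip_force: 0.0
t 1.27 pos [ 0.1618 -0.6294  0.352 ] yaw 13.39 tilt 0.05 F [ 0.5  0.7 -0. ] w 1.0 gf 0.0
turn 0.0068 shift after turn mm [547.9 460.3  52.5]  now-axes [544.7 464.   52.5]
```

```bash
python3 -m crank '[[[20,30,0,0,-1],[20,30,0,0,-1],[20,30,0,0,-1],[20,30,0,0,-1],[20,30,0,0,-1],[20,30,0,0,-1],[20,30,0,0,-1],[20,30,0,0,-1],[20,30,0,0,-1],[20,30,0,0,-1]]]' >/dev/null
python3 -m crank '[[[34,16,5,0,-1],[34,16,5,0,-1],[34,16,5,0,-1],[34,16,5,0,-1],[34,16,5,0,-1],[34,16,5,0,-1],[34,16,5,0,-1],[34,16,5,0,-1],[34,16,5,0,-1],[34,16,5,0,-1]]]' >/dev/null
python3 -m crank '[[[0,0,0,0,-1],[0,0,0,0,-1]]]' >/dev/null
python3 - <<'E'
from h import *
go(.487,.008,.30,13)
s=ctrl.get_state();d=snap('wrist','w1.png')
import pickle;pickle.dump((s,d),open('w1.pkl','wb'))
M=np.eye(4);M[:3,:3]=R.from_rotvec(s['tool_rot']).as_matrix();M[:3,3]=s['position']
print(np.round(d['T_tool_cam'],3),d['fx'],d['cx'],d['cy'])
im=cv2.imread('pics/w1.png');cv2.imwrite('pics/w1b.png',cv2.resize(im,(800,600),interpolation=cv2.INTER_CUBIC))
E
```

```text
t 3.1 pos [0.4858 0.0042 0.3023] yaw 13.41 tilt 0.03 F [-0.1 -0.5 -0.7] w 1.001 gf 0.0
turn 0.0071 shift after turn mm [3.4 2.  2.3]  now-axes [3.4 2.1 2.3]
[[-0.    -0.968 -0.252  0.068]
 [ 1.    -0.    -0.     0.   ]
 [ 0.    -0.252  0.968 -0.162]
 [ 0.     0.     0.     1.   ]] 297.3186396354542 252.67038144661305 187.71065381971886
```

View pics/w1b.png

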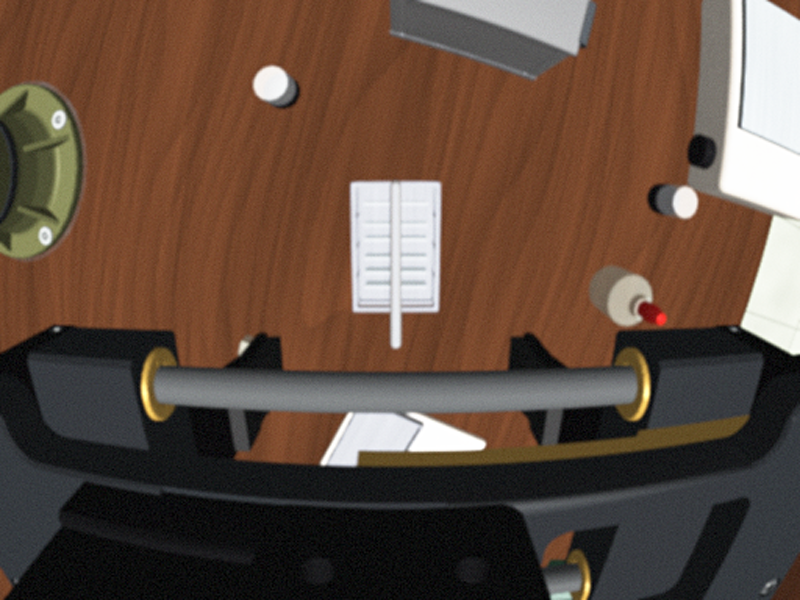

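The wrist view shows the basket bar vertical between the fingers, running from (396,184) to (396,346).

```bash
cat >> h.py <<'E'
def wplane(s,d,u,v,z):
    M=R.from_rotvec(s['tool_rot']).as_matrix();T=np.array(d['T_tool_cam'])
    q=np.array([u-d['cx'],v-d['cy']]);th=np.linalg.norm(q)/d['fx'];q/=np.linalg.norm(q)
    r=M@T[:3,:3]@np.r_[np.sin(th)*q,np.cos(th)];o=s['position']+M@T[:3,3]
    return o+r*(z-o[2])/r[2]
E
python3 - <<'E'
from h import *
import pickle
s,d=pickle.load(open('w1.pkl','rb'))
k=.64
p=wplane(s,d,396*k-.2,184*k-.2,.135);q=wplane(s,d,396*k-.2,346*k-.2,.135);print(p,q,np.linalg.norm(p-q),(p+q)/2, np.degrees(np.arctan2(*(p-q)[[1,0]])))
c=(p+q)/2;go(c[0],c[1],.116,13.4)
E
```

```text
[0.47180655 0.06471908 0.135     ] [ 0.49978064 -0.0526122   0.135     ] 0.12061997718863664 [0.48579359 0.00605344 0.135     ] 103.41008951162767
t 3.15 pos [0.4858 0.0019 0.3023] yaw 13.21 tilt 0.05 F [ 0.7 -0.7 -0.2] w 0.997 gf 0.0
turn -0.0033 shift after turn mm [  4.2   1.1 186.3]  now-axes [  4.2   1.1 186.3]
```

```bash
python3 -m crank '[[[3,1,20,0,-1],[0,0,20,0,-1],[0,0,20,0,-1],[0,0,20,0,-1],[0,0,20,0,-1],[0,0,20,0,-1],[0,0,20,0,-1],[0,0,20,0,-1],[0,0,20,0,-1],[0,0,6,0,-1]]]' >/dev/null
python3 -m crank '[[[0,0,0,0,-1],[0,0,0,0,1],[0,0,0,0,1],[0,0,0,0,1],[0,0,0,0,1],[0,0,0,0,1],[0,0,0,0,1],[0,0,0,0,1],[0,0,0,0,1],[0,0,0,0,1]]]' 40
python3 -c "
from h import *
go(.486,.006,.116,13.4)"
```

```text
time: 4.82
position: [0.4863, 0.0046, 0.1165]
tool_rot: [1.951, 2.463, -0.0]
ft_force: [-0.6, 0.6, -0.2]
grip_width: 0.401
grip_force: 0.0
t 4.82 pos [0.4863 0.0046 0.1165] yaw 13.24 tilt 0.01 F [-0.6  0.6 -0.2] w 0.401 gf 0.0
turn -0.0029 shift after turn mm [ 1.4 -0.   0.5]  now-axes [ 1.4 -0.   0.5]
```

```bash
python3 -m crank '[[[0,0,0,0,1],[0,0,0,0,1],[0,0,0,0,1],[0,0,0,0,1],[0,0,0,0,1],[0,0,0,0,1],[0,0,0,0,1],[0,0,0,0,1]]]' 
python3 -m crank '[[[0,0,-5,0,1],[0,0,-10,0,1],[0,0,-15,0,1],[0,0,-20,0,1],[0,0,-20,0,1],[0,0,-20,0,1],[0,0,-20,0,1],[0,0,-10,0,1],[0,0,-3,0,1],[0,0,0,0,1]]]'
python3 -c "
from h import *
u=np.array([.974,-.227])
p=np.array([.518,-.229])-.095*u
go(*p,.238,-13.1)"
```

```text
time: 5.48
position: [0.4862, 0.0046, 0.1165]
tool_rot: [-1.95, -2.463, 0.001]
ft_force: [-0.5, -0.1, 0.0]
grip_width: 0.075
grip_force: 40.0
time: 6.32
position: [0.4867, 0.0046, 0.2401]
tool_rot: [1.95, 2.462, 0.0]
ft_force: [0.1, 0.6, -2.8]
grip_width: 0.078
grip_force: 40.0
t 6.32 pos [0.4867 0.0046 0.2401] yaw 13.23 tilt 0.08 F [ 0.1  0.6 -2.8] w 0.078 gf 40.0
turn 0.4596 shift after turn mm [-220.4  -11.6    2.3]  now-axes [-192.4 -108.1    2.2]
```

```bash
python3 -m crank '[[[0,0,0,0.06,1],[0,0,0,0.08,1],[0,0,0,0.08,1],[0,0,0,0.08,1],[0,0,0,0.08,1],[0,0,0,0.08,1],[0,0,0,0,1]]]' >/dev/null
python3 -m crank '[[[-12,-1,0,0,1],[-24,-1,0,0,1],[-28,-2,0,0,1],[-28,-2,0,0,1],[-28,-2,0,0,1],[-28,-1,0,0,1],[-28,-1,0,0,1],[-24,-1,0,0,1],[-15,-1,0,0,1],[-5,0,0,0,1]]]'
python3 -m crank '[[[0,0,0,0,1],[0,0,0,0,1],[0,0,0,0,1]]]' >/dev/null
python3 - <<'E'
from h import *
import pickle
go(.518,-.229,.238,-13.1)
s=ctrl.get_state()
a=snap('scene','s2.png');b=snap('top','t2.png');w=snap('wrist','w2.png');pickle.dump((s,a,b,w),open('v2.pkl','wb'))
A=cv2.resize(cv2.imread('pics/t2.png')[130:235,240:373],(400,316),interpolation=cv2.INTER_CUBIC)
B=cv2.resize(cv2.imread('pics/s2.png')[130:270,150:327],(400,316),interpolation=cv2.INTER_CUBIC)
C=cv2.resize(cv2.imread('pics/w2.png')[96:330,76:436],(433,281),interpolation=cv2.INTER_CUBIC)
C=cv2.copyMakeBorder(C,0,0,0,367,0)
cv2.imwrite('pics/c3.png',np.vstack([np.hstack([A,B]),C]))
E
```

```text
time: 7.73
position: [0.4228, -0.2098, 0.2383]
tool_rot: [-2.462, -1.949, 0.002]
ft_force: [0.0, 0.1, -2.8]
grip_width: 0.074
grip_force: 40.0
t 7.98 pos [ 0.4253 -0.2052  0.2393] yaw -12.94 tilt 0.05 F [-1.1 -0.2 -2.2] w 0.075 gf 40.0
turn 0.0028 shift after turn mm [-2.2 95.7  1.3]  now-axes [-2.5 95.7  1.3]
```

View pics/c3.png

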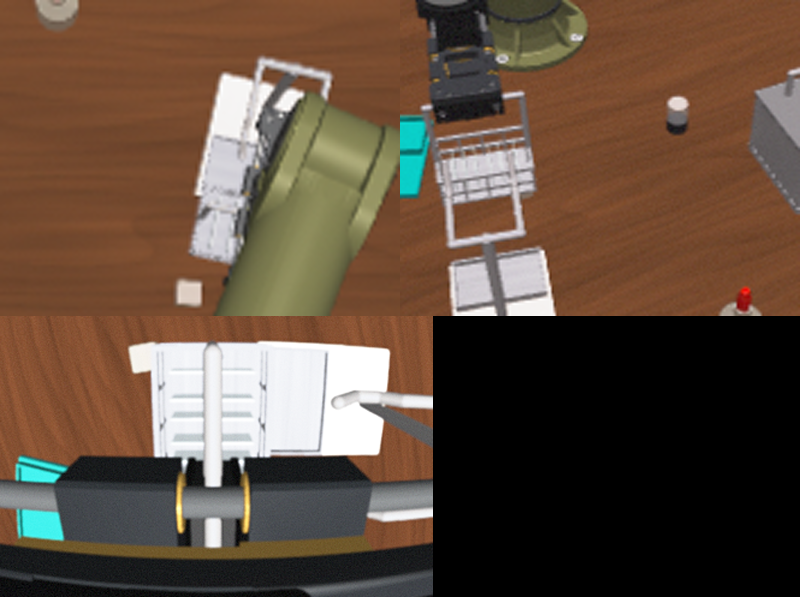

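The wrist crop shows the bar end at (212,346) and the left prong tip at (341,402). The prongs lie beyond the basket at a lateral position inside the bar end. I'll check the alignment numerically.

```bash
python3 - <<'E'
from h import *
import pickle
s,a,b,w=pickle.load(open('v2.pkl','rb'))
W=lambda x,y:(76+x/1.2028-.1,96+y/1.2028-.1)
M=R.from_rotvec(s['tool_rot']).as_matrix()
e=wplane(s,w,*W(212,346),s['position'][2]+.019)
t=wplane(s,w,*W(341,402),.228)
print('bar end',e,'tool-frame',M.T@(e-s['position'])*1000)
print('tip',t,'tool',M.T@(t-s['position'])*1000)
# tips & crossbar from scene view now (less foreshortening error): right crop
S=lambda x,y:(150+(x-400)*177/400-.3,130+y*140/316-.3)
for p,z in[((449,240),.212),((524,233),.212)]:
    q=plane(a,*S(*p),z);print('cross',q,M.T@(q-s['position'])*1000)
E
```

```text
bar end [ 0.39871761 -0.31914145  0.25830606] tool-frame [-117.02388108   -0.3750885   -19.08443409]
tip [ 0.48722586 -0.50030261  0.228     ] tool [-273.78422324  126.46608539   11.06595985]
cross [ 0.57996197 -0.28347992  0.212     ] [-41.71209315 168.29494167  27.21965723]
cross [ 0.60648402 -0.2061905   0.212     ] [ 39.55380339 176.83449167  27.27551888]
```

```bash
python3 - <<'E'
from h import *
import pickle
s,a,b,w=pickle.load(open('v2.pkl','rb'))
W=lambda x,y:(76+x/1.2028-.1,96+y/1.2009-.1)
M=R.from_rotvec(s['tool_rot']).as_matrix()
e=wplane(s,w,*W(212,29),s['position'][2]+.019)
print('bar end',e,'tool-frame',M.T@(e-s['position'])*1000)
for p in[(338,86),(345,84)]:
  t=wplane(s,w,*W(*p),.226);print('tip',t,'tool',M.T@(t-s['position'])*1000)
print(s['position'])
E
```

```text
bar end [ 0.43955348 -0.14232395  0.25830606] tool-frame [ 64.44771089  -0.17448352 -18.95338215]
tip [ 0.49686428 -0.1849887   0.226     ] tool [35.67797526 65.24620088 13.31002823]
tip [ 0.50091234 -0.1847622   0.226     ] tool [36.80527946 69.14070997 13.30954045]
[ 0.42528742 -0.20515904  0.23930606]
```

```bash
python3 -m crank '[[[-3,6,0,0,1],[0,12,0,0,1],[0,16,0,0,1],[0,16,0,0,1],[0,16,0,0,1],[0,14,0,0,1],[0,9,0,0,1],[0,5,0,0,1],[0,0,0,0,1],[0,0,0,0,1]]]'
python3 -m crank '[[[0,0,8,0,1],[0,0,10,0,1],[0,0,10,0,1],[0,0,8,0,1],[0,0,4,0,1],[0,0,2,0,1],[0,0,0,0,1],[0,0,0,0,1]]]'
python3 - <<'E'
from h import *
import pickle
go(.518,-.229,.191,-13.1)
s=ctrl.get_state()
a=snap('scene','s3.png');w=snap('wrist','w3.png');pickle.dump((s,a,w),open('v3.pkl','wb'))
B=cv2.resize(cv2.imread('pics/s3.png')[150:300,150:300],(400,400),interpolation=cv2.INTER_CUBIC)
C=cv2.resize(cv2.imread('pics/w3.png')[80:380,106:406],(400,400),interpolation=cv2.INTER_CUBIC)
cv2.imwrite('pics/c4.png',np.hstack([B,C]))
E
```

```text
time: 8.97
position: [0.5153, -0.231, 0.2393]
tool_rot: [-2.46, -1.953, 0.001]
ft_force: [-0.1, 1.4, -2.6]
grip_width: 0.073
grip_force: 40.0
time: 9.63
position: [0.5157, -0.2312, 0.1977]
tool_rot: [2.46, 1.953, 0.0]
ft_force: [-0.0, 0.1, -2.0]
grip_width: 0.076
grip_force: 40.0
t 9.63 pos [ 0.5157 -0.2312  0.1977] yaw -13.12 tilt 0.02 F [-0.   0.1 -2. ] w 0.076 gf 40.0
turn -0.0004 shift after turn mm [2.7 1.7 6.7]  now-axes [2.7 1.7 6.7]
```

View pics/c4.png

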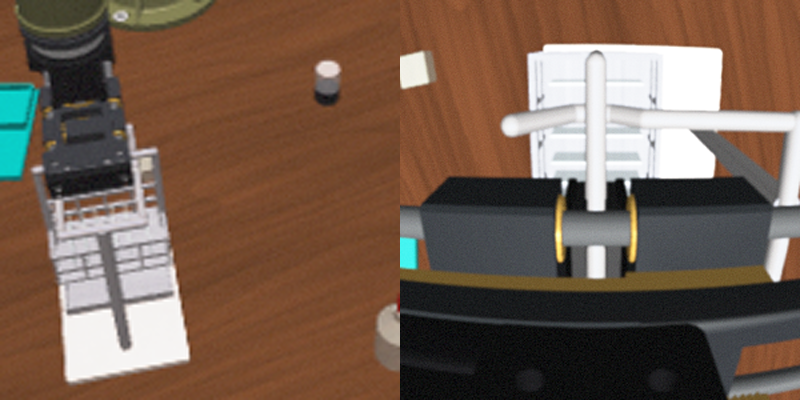

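The wrist crop shows the left prong passing under the bar inside the leg, with the dip (about x 580–615) directly beneath the bar at x=596. I'll lower it to contact.

```bash
python3 -m crank '[[[0,0,2,0,1],[0,0,2,0,1],[0,0,0,0,1],[0,0,0,0,1]]]'
python3 -m crank '[[[0,0,1,0,1],[0,0,1,0,1],[0,0,0,0,1],[0,0,0,0,1]]]'
python3 -m crank '[[[0,0,1,0,1],[0,0,0,0,1],[0,0,0,0,1]]]'
```

```text
time: 10.07
position: [0.5155, -0.2312, 0.1934]
tool_rot: [-2.461, -1.953, 0.0]
ft_force: [0.7, 0.4, -2.0]
grip_width: 0.076
grip_force: 40.0
time: 10.4
position: [0.5156, -0.2312, 0.1915]
tool_rot: [2.461, 1.953, -0.0]
ft_force: [-0.9, 0.4, -2.6]
grip_width: 0.078
grip_force: 40.0
time: 10.65
position: [0.5157, -0.2313, 0.1911]
tool_rot: [2.46, 1.953, -0.0]
ft_force: [-0.8, 0.6, 2.1]
grip_width: 0.073
grip_force: 40.0
```

```bash
python3 -m crank '[[[0,0,0,0,0.7],[0,0,0,0,0.5],[0,0,0,0,0.3],[0,0,0,0,0],[0,0,0,0,0],[0,0,0,0,0],[0,0,0,0,0],[0,0,0,0,0]]]'
python3 -m crank '[[[0,0,-5,0,0],[0,0,-10,0,0],[0,0,-20,0,0],[0,0,-25,0,0],[0,0,-25,0,0],[0,0,-25,0,0],[0,0,-20,0,0],[0,0,-10,0,0],[0,0,0,0,0],[0,0,0,0,0]]]'
python3 - <<'E'
from h import *
import pickle
go(.46,.298,.33,-2.5)
s=ctrl.get_state()
a=snap('scene','s4.png');w=snap('wrist','w4.png');pickle.dump((s,a,w),open('v4.pkl','wb'))
B=cv2.resize(cv2.imread('pics/s4.png')[150:300,150:300],(400,400),interpolation=cv2.INTER_CUBIC)
C=cv2.resize(cv2.imread('pics/w4.png')[80:380,106:406],(400,400),interpolation=cv2.INTER_CUBIC)
cv2.imwrite('pics/c5.png',np.hstack([B,C]))
E
```

```text
time: 11.32
position: [0.5156, -0.2312, 0.1905]
tool_rot: [2.461, 1.953, -0.0]
ft_force: [-0.8, 0.3, -1.0]
grip_width: 0.489
grip_force: 0.0
time: 12.15
position: [0.5156, -0.2312, 0.3306]
tool_rot: [2.46, 1.953, 0.0]
ft_force: [-0.7, -0.3, -0.7]
grip_width: 0.5
grip_force: 0.0
t 12.15 pos [ 0.5156 -0.2312  0.3306] yaw -13.12 tilt 0.03 F [-0.7 -0.3 -0.7] w 0.5 gf 0.0
turn -0.1853 shift after turn mm [ 5.262e+02 -7.870e+01  4.000e-01]  now-axes [ 5.027e+02 -1.743e+02  4.000e-01]
```

View pics/c5.png

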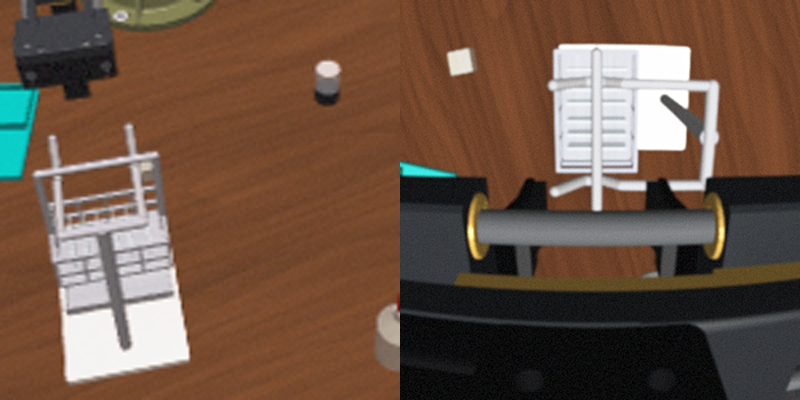

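The basket hangs in both dips, with crossings at wrist (597,85) and (597,183) and a level bar. Next I'll move to the bath lid.

```bash
python3 -m crank '[[[0,0,0,-0.09,-0.3],[0,0,0,-0.095,-0.3],[20,-3,0,0,-0.3],[34,-5,0,0,-0.3],[34,-5,0,0,-0.3],[34,-5,0,0,-0.3],[34,-5,0,0,-0.3],[34,-5,0,0,-0.3],[34,-5,0,0,-0.3],[34,-5,0,0,-0.3]]]' >/dev/null
python3 -m crank '[[[34,-5,0,0,-0.3],[34,-5,0,0,-0.3],[34,-5,0,0,-0.3],[34,-5,0,0,-0.3],[34,-5,0,0,-0.3],[34,-5,0,0,-0.3],[34,-5,0,0,-0.3],[24,-3,0,0,-0.3],[4,0,0,0,-0.3],[0,0,0,0,-0.3]]]' >/dev/null
python3 - <<'E'
from h import *
import pickle
go(.46,.298,.142,-2.5)
s=ctrl.get_state()
w=snap('wrist','w5.png');pickle.dump((s,w),open('v5.pkl','wb'))
C=cv2.resize(cv2.imread('pics/w5.png'),(800,600),interpolation=cv2.INTER_CUBIC)
cv2.imwrite('pics/w5b.png',C)
E
```

```text
t 13.92 pos [0.4606 0.2979 0.3293] yaw -2.24 tilt 0.16 F [-0.  -1.6  0. ] w 0.647 gf 0.0
turn 0.0045 shift after turn mm [ 1.000e-01 -1.000e-01  1.873e+02]  now-axes [ 1.000e-01 -1.000e-01  1.873e+02]
```

View pics/w5b.png

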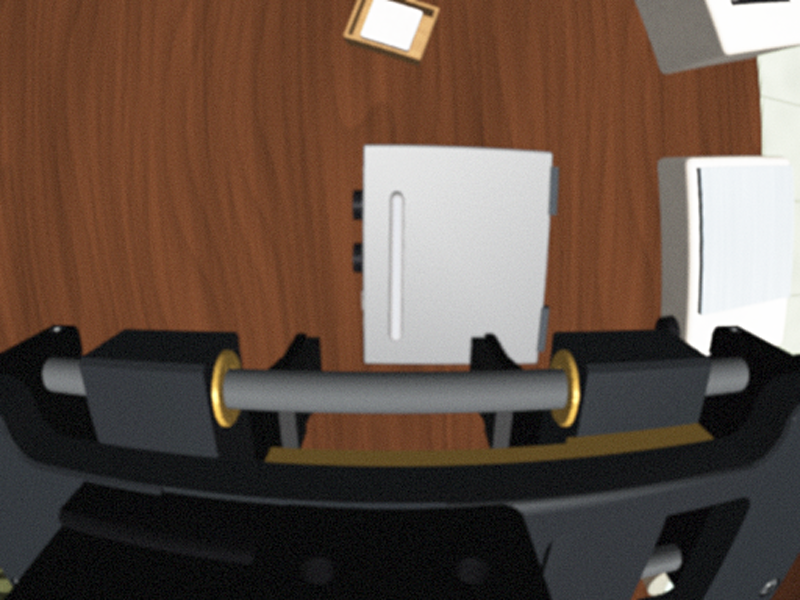

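The wrist view shows the lid handle from (397,191) to (396,340), vertical and between the fingers. The hinge edge is at x≈548.

```bash
python3 - <<'E'
from h import *
import pickle
s,d=pickle.load(open('v5.pkl','rb'));k=.64
p=wplane(s,d,397*k-.2,191*k-.2,.161);q=wplane(s,d,396*k-.2,340*k-.2,.161);c=(p+q)/2
print(p,q,np.linalg.norm(p-q),c,np.degrees(np.arctan2(*(p-q)[[1,0]])))
go(c[0],c[1],.142,-2.3)
E
```

```text
[0.46373715 0.35490277 0.161     ] [0.45868508 0.24386299 0.161     ] 0.11115464209689004 [0.46121111 0.29938288 0.161     ] 87.3949659228565
t 13.97 pos [0.4617 0.2959 0.3294] yaw -2.42 tilt 0.13 F [ 0.2  0.5 -0.3] w 0.653 gf 0.0
turn -0.0021 shift after turn mm [  3.6  -0.2 187.4]  now-axes [  3.6  -0.3 187.4]
```

```bash
python3 -m crank '[[[2,0,20,0,-0.3],[0,0,20,0,-0.3],[0,0,20,0,-0.3],[0,0,20,0,-0.3],[0,0,20,0,-0.3],[0,0,20,0,-0.3],[0,0,20,0,-0.3],[0,0,20,0,-0.3],[0,0,18,0,-0.3],[0,0,9,0,-0.3]]]' >/dev/null
python3 -m crank '[[[0,0,0,0,-0.3],[0,0,0,0,0.3],[0,0,0,0,0.8],[0,0,0,0,1],[0,0,0,0,1],[0,0,0,0,1],[0,0,0,0,1],[0,0,0,0,1],[0,0,0,0,1],[0,0,0,0,1]]]' 30
python3 -m crank '[[[0,0,0,0,1],[0,0,0,0,1],[0,0,0,0,1],[0,0,0,0,1]]]'
python3 - <<'E'
from h import *
go(.461,.299,.142,-2.4)
# arc increments per 6 deg in tool y (fwd), tool z (down)
a=np.radians(np.arange(0,61,5));x=-125*np.cos(a)+46*np.sin(a);z=125*np.sin(a)+46*np.cos(a)
print(np.round(np.c_[np.diff(x),-np.diff(z)],1).tolist(),x[-1]-x[0],z[-1]-z[0])
E
```

```text
time: 15.63
position: [0.4604, 0.2979, 0.1435]
tool_rot: [-2.267, -2.172, 0.006]
ft_force: [-6.0, -0.2, 5.0]
grip_width: 0.103
grip_force: 30.0
time: 15.97
position: [0.4603, 0.2978, 0.1435]
tool_rot: [-2.267, -2.172, 0.007]
ft_force: [-6.1, -1.6, 5.4]
grip_width: 0.101
grip_force: 30.0
t 15.97 pos [0.4603 0.2978 0.1435] yaw -2.46 tilt 0.26 F [-6.1 -1.6  5.4] w 0.101 gf 30.0
turn -0.001 shift after turn mm [1.2 0.6 1.5]  now-axes [1.2 0.6 1.5]
[[4.5, -10.7], [5.4, -10.3], [6.3, -9.8], [7.1, -9.2], [7.9, -8.5], [8.6, -7.8], [9.2, -7.0], [9.8, -6.2], [10.3, -5.3], [10.8, -4.4], [11.1, -3.5], [11.4, -2.5]] 102.33716857408416 85.25317547305482
```

```bash
python3 -m crank '[[[0,2,-5,0,1],[0,2.5,-5.7,0,1],[0,2.5,-5,0,1],[0,3,-5.3,0,1],[0,3,-5,0,1],[0,3.3,-4.8,0,1],[0,7.1,-9.2,0,1],[0,0,0,0,1],[0,0,0,0,1]]]'
python3 -m crank '[[[0,7.9,-8.5,0,1],[0,8.6,-7.8,0,1],[0,9.2,-7,0,1],[0,9.8,-6.2,0,1],[0,0,0,0,1],[0,0,0,0,1]]]'
```

```text
time: 16.72
position: [0.4825, 0.2967, 0.1836]
tool_rot: [-2.266, -2.171, 0.011]
ft_force: [-10.1, -1.7, 5.2]
grip_width: 0.102
grip_force: 30.0
time: 17.22
position: [0.52, 0.295, 0.2152]
tool_rot: [-2.269, -2.172, 0.006]
ft_force: [-8.9, -3.5, 12.5]
grip_width: 0.106
grip_force: 30.0
```

```bash
python3 -m crank '[[[0,9.5,-6.5,0,1],[0,10.3,-4.9,0,1],[0,10.8,-3.8,0,1],[0,11,-3,0,1],[0,0,0,0,1],[0,0,0,0,1],[0,0,0,0,1]]]'
python3 - <<'E'
from h import *
s=ctrl.get_state();p=s['position'];d=np.hypot(p[0]-.4603,p[2]-.1435)
print(d,np.degrees(2*np.arcsin(d/2/.1332)),'dir',np.degrees(np.arctan2(p[2]-.1435,p[0]-.4603)),'expect',90-20.2-30+0)
w=snap('wrist','w6.png');a=snap('scene','s6.png')
B=cv2.resize(cv2.imread('pics/s6.png')[60:270,180:460],(800,600),interpolation=cv2.INTER_CUBIC)
cv2.imwrite('pics/c6.png',B)
E
```

```text
time: 17.8
position: [0.5632, 0.2928, 0.2319]
tool_rot: [2.27, 2.171, -0.001]
ft_force: [-2.4, -2.3, 5.8]
grip_width: 0.104
grip_force: 30.0
0.13563643033439937 61.213891901159876 dir 40.672289467722145 expect 39.8
```

View pics/c6.png

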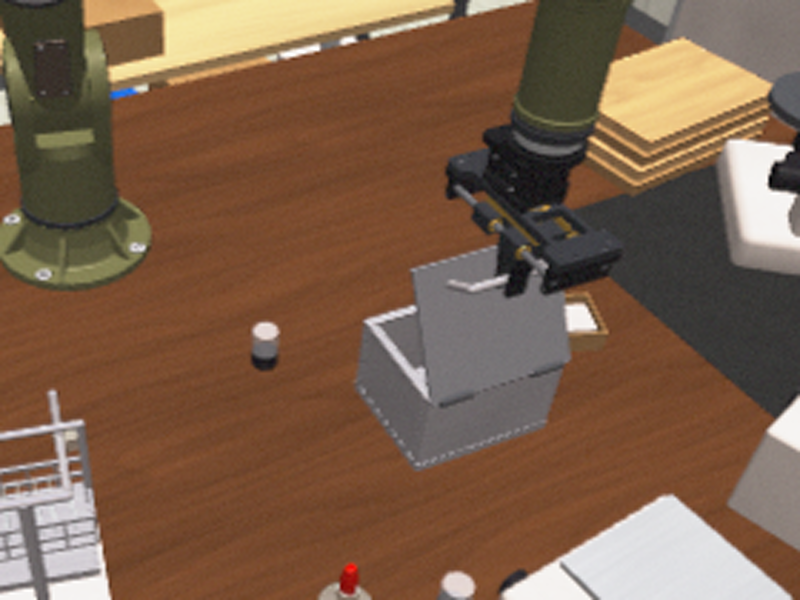

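The lid is held at about 60–61° by its handle, and the basket at the lower left still hangs on the hook. I'll hold briefly to check it is steady, then hand in.

```bash
python3 -m crank '[[[0,0,0,0,1],[0,0,0,0,1],[0,0,0,0,1],[0,0,0,0,1],[0,0,0,0,1],[0,0,0,0,1],[0,0,0,0,1],[0,0,0,0,1]]]' && python3 -c "
from h import *
print(job.close_job())"
```

```text
time: 18.57
position: [0.563, 0.2928, 0.2319]
tool_rot: [2.269, 2.171, -0.0]
ft_force: [-3.2, -2.3, 5.4]
grip_width: 0.097
grip_force: 30.0
the job is handed in; nothing more can be done
None
```

The basket hangs free in both dips of the white stand's hook, the bath lid is held steady at about 60–61°, and the job was handed in at about 18.6 s.

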